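# Fill the cap tray and hold it home in the capper's loading corner

### The job

Tip all six tube caps out of the steel beaker into the grey cap tray, then stand the empty beaker upright on the bench and let it go. Then, with the fingers in the tray's thumb notch, push the tray home into the loading corner and press it firmly against the fence, the stop block and the bed together with one slanting push (about 10 N down and at least 5 N each toward the fence and the stop), and finish while still holding that push, all caps inside. Leave the amber jar and the small white bottle where they stand.

Things in the scene. Friction and masses are not known exactly. Their poses are not given: they have to be found in the camera images.
- beaker: Plain steel open beaker, 70 mm high, 52 mm outer diameter at the foot widening evenly to 62 mm at the rim, wall 3 mm, floor 4 mm, about 90 g; stands upright on the bench with the six caps in it. Origin: centre of its underside; z up through the mouth.
- cap0: One of six equal black screw caps, 19 mm diameter, 14 mm high, 12 g, solid; starts inside the beaker. Origin: centre of its underside, z along its axis.
- cap1: One of six equal black screw caps, 19 mm diameter, 14 mm high, 12 g, solid; starts inside the beaker. Origin: centre of its underside, z along its axis.
- cap2: One of six equal black screw caps, 19 mm diameter, 14 mm high, 12 g, solid; starts inside the beaker. Origin: centre of its underside, z along its axis.
- cap3: One of six equal black screw caps, 19 mm diameter, 14 mm high, 12 g, solid; starts inside the beaker. Origin: centre of its underside, z along its axis.
- cap4: One of six equal black screw caps, 19 mm diameter, 14 mm high, 12 g, solid; starts inside the beaker. Origin: centre of its underside, z along its axis.
- cap5: One of six equal black screw caps, 19 mm diameter, 14 mm high, 12 g, solid; starts inside the beaker. Origin: centre of its underside, z along its axis.
- tray: Loose grey plastic tray, 120 (x) x 140 (y) x 40 mm high, about 0.4 kg, lying on the corner's bed some cm short of fence and stop, a little askew. Origin: centre of its underside; x toward the fence, y left, z up. Its open bin spans x = -20 to +60 mm (walls and floor 6 mm thick). In front (x = -60 to -20) is a flat ledge, top 16 mm above the underside, carrying the thumb notch.
- tray_bin (a point): Centre of the inner floor of the tray's bin (tray frame x = +20, y = 0, z = +6 mm); the bin is 68 mm (x) by 128 mm (y) inside, its rim 34 mm above this point.
- tray_notch (a point): Middle of the thumb notch, on the ledge (tray frame x = -40, y = 0, z = +16 mm). Cheeks 24 mm high stand 30 mm either side in y; the bin's front wall, 24 mm high, is 20 mm ahead in x; open in front and above. Closed fingers (about 30 x 22 mm) stood here can push the tray forward on the wall, sideways on a cheek and down on the ledge.
- corner: The loading corner of the capper: fixed metal plate 200 (x) x 240 (y) mm on the bench. Origin: centre of its underside on the bench; x toward its fence, y to the left. Fence and stop form a right-angled corner at its far right. With the tray home, the tray's origin is at x = +24, y = -34, z = +10 mm in this frame and its axes are parallel to this frame's.
- bed: Flat aluminium bed of the corner, its top 10 mm above the bench; the tray slides on it easily (friction about 0.25). Origin: centre of the underside of this 184 x 224 x 4 mm plate.
- fence: Aluminium fence along the far edge of the corner, 16 x 240 mm, top 55 mm above the bench; its face toward the tray is 84 mm in x from the corner's origin. Origin: centre of its underside.
- stop: Aluminium stop block along the right edge of the corner, 135 (x) x 16 (y) mm, top 40 mm above the bench, running from the fence toward the front; its face toward the tray is at y = -104 mm from the corner's origin. Origin: centre of its underside.
- jar: Bystander: capped amber jar, 60 mm diameter, 80 mm high, about 10 to 25 cm from the beaker. Origin: centre of its underside. Leave alone.
- bottle: Bystander: small white bottle, 40 mm diameter, 85 mm high. Origin: centre of its underside. Leave alone.
There are look-alikes about, which are no part of the job. Leave any pink look-alike of the tray alone.

How it is judged:
By the outcome, as a careful person would: the job done as asked, in the order asked, and still so for the second after the job is handed in, while the arm keeps its last pose, push and grip.
It also fails if it takes over 72 s, if anything falls off the work surface, if the arm or the gripper's body presses on something with over 40 N, if the wrist force passes 120 N, or if a joint passes its speed limit or range.

### The arm

A 6-joint arm with a two-finger parallel gripper is mounted at the origin on the work surface. World frame = base frame: x ahead of the robot, y to its left, z up, the work surface at z = 0. Lengths are in m, angles in rad, forces in N, time in s.
With the tool pointing down it reaches from about 0.325 to 1 m from the base axis. Payload 5.1 kg.
Tool frame: the origin (TCP) lies at the very end of the fingers, on their centre line; the grasp point (between the pads) lies 19 mm behind it; z points along the fingers, y is the line along which they close (so a half turn about z gives the same grasp; the last joint's range is limited). The gripper opens to 85 mm and grips with 20 to 120 N. Pads are 22 mm wide; open, the fingers measure 114 mm over their backs; the gripper's body (76 mm by 85 mm) begins 54 mm behind the grasp point. The pads swing forward as they close: fully open they stand 13 mm farther back than shut.
Start: joints at [1.238, 0.124, 1.65, -0, 1.367, -0.083], TCP at [0.161, 0.63, 0.231] pointing down, gripper open.
Joint ranges: [-2.61, 2.61], [-1.02, 2.33], [0.03, 2.71], [-1.35, 4.49], [0.32, 2.68], [-2.91, 2.91]. Speed limits (rad/s): [2.57, 2.57, 3.14, 3.14, 3.14, 3.14].

### API

Orientations are given as a rotation vector (axis times angle).
In Python, from workcell import arm, eyes, hand_in gives the robot as it stands. The module is installed in compiled form; this text tells all that it offers.
- The arm moves only by the shell command python3 -m inch 'ROWS' [FORCE]. ROWS is JSON, a list of rows, each a list of 7 numbers: the closure, from -1 (fully open) to 1 (shut), then the shift along the world's x, y, z each as a share of 0.03 m, from -1 to 1, then the turn, a rotation vector about the world's x, y, z each as a share of 0.12 rad, from -1 to 1. In form: [[grip, tx, ty, tz, ax, ay, az], ...]. A call has exactly 5 rows; each row shifts and turns the commanded pose from where the row before left it; what a row does not reach is not made up. A row lasts 1/8 s, in which the tool goes at most 62.5 mm and 10.7 degrees, less where a joint would pass 70% of its speed; a pose out of reach is approached as far as the arm can. A call with a number of a shift or a turn outside -1 to 1 is refused whole. A call with a gripper value outside its range is refused whole. The fingers move at their own pace and stop on an object; FORCE is the grip in N (left out, the last holds). Time passes only in rows, so rows that do not move let the fingers close, or fill a call up. It gives the time, the measured TCP pose, the force, the opening and the grip force at its end, in the units of the state.
- arm.sense(): the state, without advancing time (a new reading comes with each control period).
- eyes.camera(name): name is "side" or "top" or "wrist"; returns a dict with "img" (384x512x3 uint8, red, green, blue), "vfov" (degrees; the focal length in pixels is half the picture's height over the tangent of half this angle, whatever the lens; pixels are square), "cx", "cy" (the principal point, pixels), "view" (4x4, takes a point from world to camera coordinates); the wrist camera has in their place "hand_eye" (4x4, takes a point from camera to tool coordinates, whose origin is the TCP and whose axes are the flange's). Camera axes: x right, y down, z forward; pixel columns grow to the right and rows downward; lengths in m; the calibration is good to about 2 mm. The wrist camera is an equidistant fisheye: a pixel r from the principal point sees the ray r / f radians off the axis. A picture is of the moment at which its call begins: read the wrist's pose just before it. There is no depth.
- hand_in(): hands the job in; it is judged then, once.
Trained networks look in a picture, given as the dict that the camera call returned (one of the last four; its "shot" number tells which), for a name from the list of things; names that differ only in an ending like _2 or _b are one class to them, and where a whole thing is asked for, a point or a joint stands for the part that bears it (a point fixed in the world has none). Each returns a list of dicts, best first, with "p" (0 to 1); they miss things now and then, are a little off and sometimes report something else, mostly with a low value. They report only what shows in the picture. A call takes as long as a camera call. They do not tell look-alikes from the thing itself.
- eyes.boxes_of(name, picture): "centre" ([column, row] in pixels, amid what is visible of it).
- eyes.masks_of(name, picture): "pixels" (384x512 bool, what is visible of it) and "centre" ([column, row] in pixels, amid what is visible of it).
The state is a dict: "clock": time; "joint_pos": joint angles; "joint_velocities": joint speeds; "effort": joint torques, N m; "eef_pos": TCP position; "orientation": TCP orientation; "ft_force": force on the tool from outside, world axes, zero at the start; "torque": the same for the moment, N m; "finger_gap": finger opening in m; "grip_force": force on a finger pad.
Only numpy, scipy, OpenCV 4.12 (cv2) and the standard library are available. Lean on these libraries where they do the work, as an engineer would, in place of code of your own. Each camera call takes 0.05 s, during which the arm holds its last target. There are 200 camera calls.

## Working session

There is one attempt and no reset: what is moved stays moved. The work goes in short steps, Python scripts to look and compute and a shell command to move; the robot and the scene stay as the last step left them, time stands still between calls to the robot, and variables do not carry over. Pictures are saved under pics/ and viewed, at most 12 in all, crops included, and the job is handed in when it is done.

```bash
mkdir -p pics
cat > h.py <<'E'
import numpy as np, cv2
from scipy.spatial.transform import Rotation as R
from workcell import arm, eyes, hand_in
def ray(c,px):
    f=c["img"].shape[0]/2/np.tan(np.radians(c["vfov"])/2)
    d=np.array([(px[0]-c["cx"])/f,(px[1]-c["cy"])/f,1.])
    V=np.array(c["view"]); Ri=V[:3,:3].T
    return -Ri@V[:3,3], Ri@d
def onz(c,px,z):
    o,d=ray(c,px); return o+d*(z-o[2])/d[2]
def proj(c,P):
    f=c["img"].shape[0]/2/np.tan(np.radians(c["vfov"])/2)
    V=np.array(c["view"]); p=V[:3,:3]@np.array(P)+V[:3,3]
    return np.array([c["cx"]+f*p[0]/p[2],c["cy"]+f*p[1]/p[2]])
def tri(c1,p1,c2,p2):
    o1,d1=ray(c1,p1);o2,d2=ray(c2,p2)
    s=np.linalg.lstsq(np.c_[d1,-d2],o2-o1,rcond=None)[0]
    a=o1+s[0]*d1;b=o2+s[1]*d2
    return (a+b)/2,np.linalg.norm(a-b)
E
python3 - <<'E'
from h import *
t=eyes.camera("top");s=eyes.camera("side")
cv2.imwrite("pics/a.png",np.vstack([t["img"],s["img"]])[:,:,::-1][:, :])
im=np.hstack([t["img"],s["img"]])[:,:,::-1]
cv2.imwrite("pics/t.png",cv2.resize(t["img"][:,:,::-1],(800,600)));cv2.imwrite("pics/s.png",cv2.resize(s["img"][:,:,::-1],(800,600)))
for n in ["beaker","tray","tray_notch","tray_bin","corner","fence","stop","jar","bottle","cap0"]:
    for nm,c in(("t",t),("s",s)):
        print(n,nm,[(np.round(b["centre"]).tolist(),round(b["p"],2),np.round(onz(c,b["centre"],0.03),3).tolist()) for b in eyes.boxes_of(n,c)][:4])
print(arm.sense())
E
```

```text
beaker t [([169.0, 268.0], 0.55, [0.425, 0.224, 0.03])]
beaker s [([312.0, 270.0], 0.69, [0.433, 0.178, 0.03])]
tray t [([228.0, 193.0], 0.92, [0.596, 0.091, 0.03]), ([124.0, 115.0], 0.88, [0.78, 0.334, 0.03]), ([332.0, 199.0], 0.76, [0.58, -0.15, 0.03])]
tray s [([280.0, 154.0], 0.83, [0.577, -0.141, 0.03]), ([100.0, 296.0], 0.68, [0.782, 0.348, 0.03]), ([243.0, 220.0], 0.66, [0.595, 0.096, 0.03])]
tray_notch t [([332.0, 203.0], 0.92, [0.572, -0.152, 0.03]), ([229.0, 193.0], 0.9, [0.594, 0.089, 0.03]), ([120.0, 116.0], 0.9, [0.777, 0.342, 0.03])]
tray_notch s [([101.0, 293.0], 0.84, [0.782, 0.344, 0.03]), ([238.0, 224.0], 0.77, [0.601, 0.109, 0.03]), ([279.0, 154.0], 0.72, [0.579, -0.144, 0.03])]
tray_bin t [([123.0, 115.0], 0.87, [0.78, 0.335, 0.03]), ([335.0, 201.0], 0.8, [0.576, -0.159, 0.03]), ([230.0, 193.0], 0.65, [0.594, 0.086, 0.03])]
tray_bin s [([242.0, 222.0], 0.84, [0.596, 0.103, 0.03]), ([104.0, 296.0], 0.81, [0.775, 0.347, 0.03]), ([280.0, 155.0], 0.78, [0.575, -0.139, 0.03])]
corner t [([344.0, 172.0], 0.56, [0.644, -0.18, 0.03]), ([330.0, 204.0], 0.17, [0.57, -0.147,
[... 693 characters left out ...]
cap0 s []
{'clock': 1.1, 'joint_pos': array([ 1.23843343e+00,  1.23816317e-01,  1.65030899e+00, -4.08590889e-06,
        1.36749456e+00, -8.25859881e-02]), 'joint_velocities': array([ 0.00081633, -0.00074966, -0.00154468, -0.00119576, -0.00291623,
       -0.00122841]), 'effort': array([ 2.71451863e-03, -4.23565543e+01, -3.65781319e+01,  1.21670896e-04,
       -1.53631868e-04, -4.72590031e-06]), 'eef_pos': array([0.16068784, 0.62981028, 0.23130632]), 'orientation': array([-3.91328028e-01, -3.11712306e+00,  4.31319314e-05]), 'ft_force': array([-0.0762185 , -0.23250148, -0.45870059]), 'torque': array([-0.05484527,  0.01656879,  0.04172835]), 'grip_force': 0.0, 'finger_gap': 0.08557729641789862}
```

View pics/t.png

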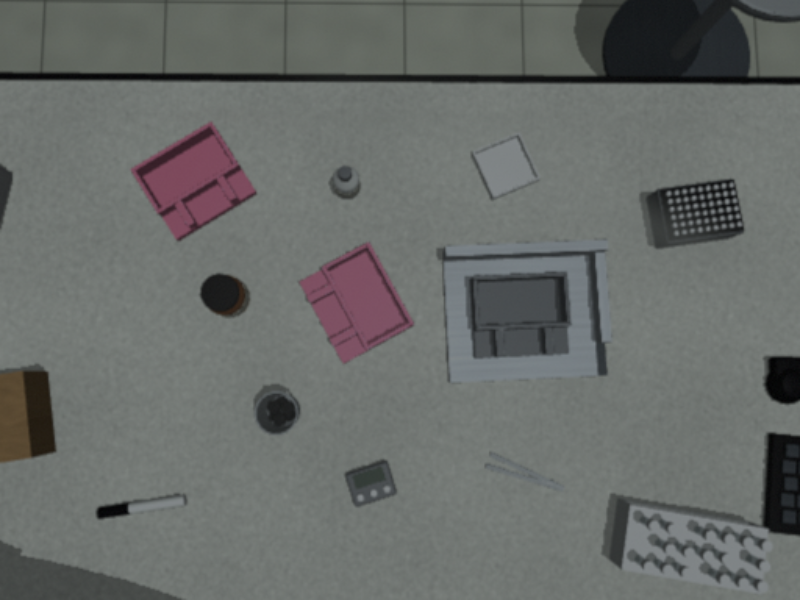

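View pics/s.png

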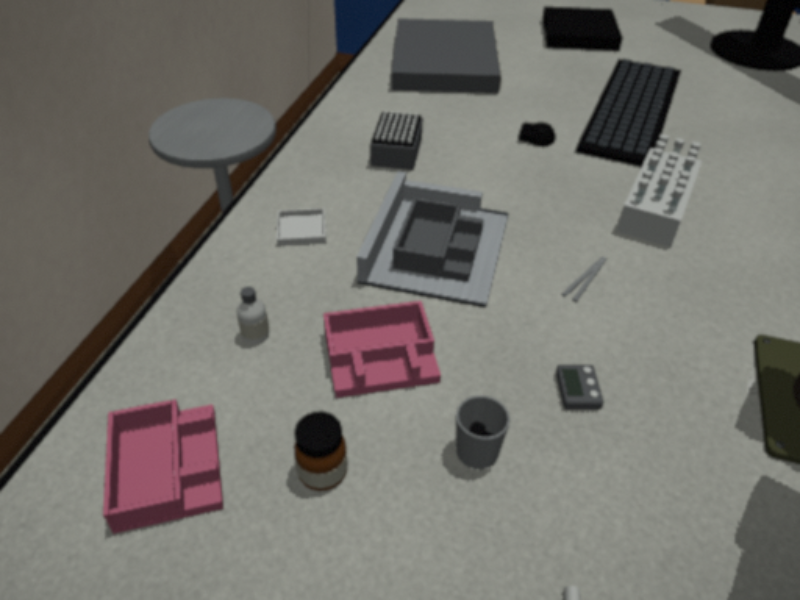

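The top picture shows the steel beaker with dark caps at about (177,263) in native pixels. The grey tray is in the corner at (333,202), the jar at (143,187) and the bottle at (221,115). Tray candidates are grey (333,202), pink (228,193) and pink (124,115), so I choose the grey one on the bed. The beaker is the only open steel cup. Next I fit models to the masks and check close crops.

```bash
cat >> h.py <<'E'
from scipy.optimize import minimize
def fr(x,y):
    a=np.linspace(0,2*np.pi,32,endpoint=False)
    return np.vstack([np.c_[x+r*np.cos(a),y+r*np.sin(a),0*a+z] for r,z in((.026,0),(.031,.07))])
def box(x0,x1,y0,y1,z0,z1): return np.array([[x,y,z] for x in(x0,x1) for y in(y0,y1) for z in(z0,z1)])
TRAY=np.vstack([box(-.02,.06,-.07,.07,.01,.05),box(-.06,-.02,-.07,.07,.01,.026)])
def pl(P,q):
    c,s=np.cos(q[2]),np.sin(q[2]); 
    return P@np.array([[c,s,0],[-s,c,0],[0,0,1]])+[q[0],q[1],0]
def hull(c,P,shape=(384,512),k=4):
    pp=np.array([proj(c,p) for p in P]); h=cv2.convexHull((pp*16).astype(np.float32)).astype(np.int32)
    m=np.zeros(shape,np.uint8); cv2.fillConvexPoly(m,h,255,cv2.LINE_AA,4); return m/255.
def fit(model,q0,views,step):
    def cost(q):
        e=0
        for c,m in views:
            h=hull(c,model(q)); e+=1-np.minimum(h,m).sum()/np.maximum(h,m).sum()
        return e
    sim=np.vstack([q0]+[np.array(q0)+np.eye(len(q0))[i]*step[i] for i in range(len(q0))])
    r=minimize(cost,q0,method="Nelder-Mead",options=dict(initial_simplex=sim,xatol=1e-5,fatol=1e-5))
    return r.x,r.fun/len(views)
E
cat > m.py <<'E'
from h import *
t=eyes.camera("top");s=eyes.camera("side")
def mk(c,n,xy,z):
    L=eyes.masks_of(n,c); p=proj(c,[*xy,z])
    L=[l for l in L if np.linalg.norm(np.array(l["centre"])-p)<25]
    return L[0]["pixels"].astype(float) if L else None
for n,mod,q0,st,z in(("beaker",lambda q:fr(*q),[.43,.19],[.01,.01],.035),("tray",lambda q:pl(TRAY,q),[.575,-.15,.03],[.01,.01,.05],.03)):
    ms=[(c,mk(c,n,q0[:2],z)) for c in(t,s)]
    for vs in([ms[0]],[ms[1]],ms):
        if all(v[1] is not None for v in vs): print(n,[np.round(x,4) for x in fit(mod,q0,vs,st)])
def up(c,x,y,w,h): return cv2.resize(c["img"][y:y+h,x:x+w,::-1],(400,300),interpolation=cv2.INTER_CUBIC)
im=np.vstack([np.hstack([up(t,270,140,136,102),up(t,145,230,80,60)]),np.hstack([up(s,220,105,120,90),up(s,270,235,80,60)])])
cv2.imwrite("pics/c1.png",cv2.convertScaleAbs(im,alpha=1.4))
# jar,bottle
for n,h in(("jar",.04),("bottle",.042)):
    a=[eyes.boxes_of(n,c)[0]["centre"] for c in(t,s)]; print(n,tri(t,a[0],s,a[1]))
E
python3 m.py
```

```text
beaker [array([0.4342, 0.2013]), np.float64(0.4778)]
tray [array([ 0.574 , -0.1511,  0.0607]), np.float64(0.0539)]
tray [array([ 0.577 , -0.1542,  0.0546]), np.float64(0.0503)]
tray [array([ 0.5757, -0.152 ,  0.0501]), np.float64(0.0594)]
jar (array([0.60580696, 0.28744904, 0.03945806]), np.float64(0.008912566494897802))
bottle (array([0.77886718, 0.10511104, 0.02815692]), np.float64(0.0030693644258723146))
```

View pics/c1.png

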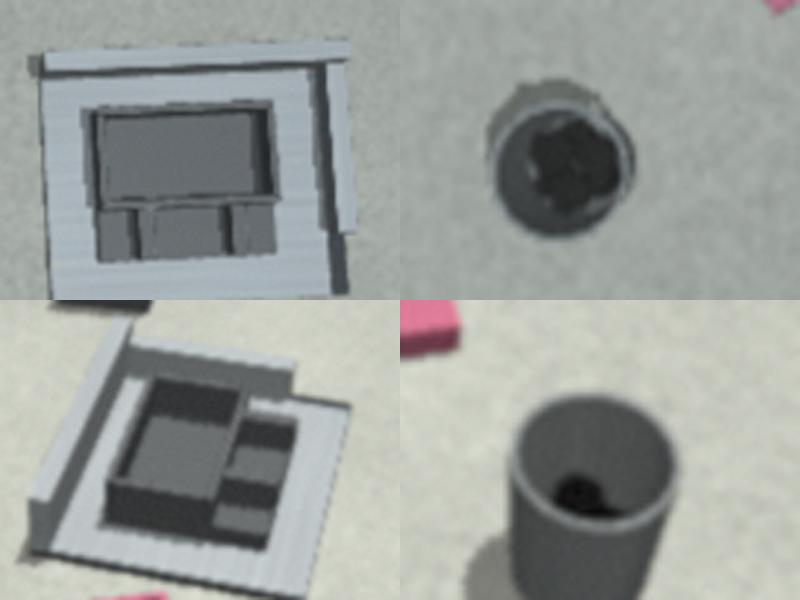

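The crops show the grey tray in the corner with its notch facing the robot, and the beaker with the caps clumped at its floor. In the top view the rim centre is at about (177.6,264), and in the side view at (308.8,267.7).

Run:
```python
from h import *
t=eyes.camera("top");s=eyes.camera("side")
print("rim",onz(t,(177.6,264),.07),onz(s,(308.8,267.7),.07))
T=lambda x,y:(270+x*.34,140+y*.34); S=lambda x,y:(220+x*.3,105+(y-300)*.3)
fl=onz(t,T(45,70),.055);fr_=onz(t,T(350,61),.055)
print("fence front edge",fl,fr_,"yaw",-np.arctan2((fr_-fl)[0],-(fr_-fl)[1]))
fl=onz(t,T(40,53),.055);fr_=onz(t,T(350,42),.055)
print("fence back edge",fl,fr_,"yaw",-np.arctan2((fr_-fl)[0],-(fr_-fl)[1]))
a=onz(t,T(328,66),.04);b=onz(t,T(340,232),.04);print("stop inner top",a,b,"yaw",np.arctan2((a-b)[1],(a-b)[0]))
for n in("fence","stop"):
    for c in(t,s):
        L=eyes.masks_of(n,c)[0]; print(n,L["p"],onz(c,L["centre"],.04))
print(eyes.camera("wrist")["hand_eye"].round(3).tolist(),t["view"].round(3).tolist(),s["view"].round(3).tolist())
```

```text
rim [0.4360539  0.19814064 0.07      ] [0.43644696 0.20530741 0.07      ]
fence front edge [ 0.65913858 -0.04114345  0.055     ] [ 0.6659924  -0.28001049  0.055     ] yaw -0.028685164812055974
fence back edge [ 0.67250667 -0.03743249  0.055     ] [ 0.68105738 -0.28060581  0.055     ] yaw -0.035148538180530715
stop inner top [ 0.66464785 -0.26725079  0.04      ] [ 0.53332097 -0.2717619   0.04      ] yaw 0.03433671946868293
fence 0.94 [ 0.67285771 -0.1589771   0.04      ]
fence 0.79 [ 0.6746253  -0.13745901  0.04      ]
stop 0.73 [ 0.59099819 -0.26792963  0.04      ]
stop 0.69 [ 0.59583171 -0.25008546  0.04      ]
[[0.0, -0.956, -0.294, 0.075], [1.0, 0.0, 0.0, -0.001], [-0.0, -0.294, 0.956, -0.143], [0.0, 0.0, 0.0, 1.0]] [[-0.006, -1.0, 0.029, 0.029], [-0.994, 0.003, -0.112, 0.604], [0.112, -0.029, -0.993, 1.009], [0.0, 0.0, 0.0, 1.0]] [[-0.954, -0.301, 0.005, 0.585], [-0.208, 0.648, -0.732, 0.151], [0.217, -0.699, -0.681, 0.867], [0.0, 0.0, 0.0, 1.0]]
```

```bash
cat > st.py <<'E'
import sys,json
from h import *
s=arm.sense(); Rm=R.from_rotvec(s["orientation"])
print("t",round(s["clock"],2),"q",s["joint_pos"].round(2),"p",s["eef_pos"].round(4),"F",s["ft_force"].round(1),"gap",round(s["finger_gap"],4),"gf",round(s["grip_force"],1))
print("toolx",Rm.as_matrix()[:,0].round(3),"y",Rm.as_matrix()[:,1].round(3),"z",Rm.as_matrix()[:,2].round(3))
if len(sys.argv)>1:
    # args: x y z tilt yaw ; target R = Rz(yaw) Rx(tilt) * down(tool y=+x)
    a=[float(v) for v in sys.argv[1:]]
    D=np.array([[0,1,0],[1,0,0],[0,0,-1.]])
    T=R.from_euler("z",a[4])*R.from_euler("x",a[3])*R.from_matrix(D)
    print("shift rows",((np.array(a[:3])-s["eef_pos"])/.03).round(2),"turn rows",((T*Rm.inv()).as_rotvec()/.12).round(2))
E
python3 -m inch '[[-1,0.5,-1,0,0,0,-1],[-1,0.5,-1,0,0,0,-1],[-1,0.5,-1,0,0,0,-1],[-1,0.5,-1,0,0,0,-1],[-1,0.5,-1,0,0,0,-1]]' 50
python3 -m inch '[[-1,0.5,-1,0,0,0,-1],[-1,0.5,-1,0,0,0,-1],[-1,0.5,-1,0,0,0,-1],[-1,0.5,-1,0,0,0,-1],[-1,0.5,-1,0,0,0,-1]]'
python3 st.py .436 .14 .2 .96 0
```

```text
clock: 2.58
eef_pos: [0.2361, 0.4788, 0.2314]
orientation: [1.3, 2.86, 0.0]
ft_force: [1.1, 0.3, -0.5]
finger_gap: 0.0854
grip_force: 0.0
clock: 3.2
eef_pos: [0.3111, 0.3288, 0.2315]
orientation: [2.087, 2.348, 0.001]
ft_force: [-0.4, 0.5, 0.4]
finger_gap: 0.0855
grip_force: 0.0
t 3.2 q [ 0.69 -0.33  2.07 -0.    1.4   0.58] p [0.3111 0.3288 0.2315] F [-0.4  0.5  0.4] gap 0.0855 gf 0.0
toolx [-0.117  0.993  0.   ] y [0.993 0.117 0.001] z [ 0.  0. -1.]
shift rows [ 4.16 -6.29 -1.05] turn rows [ 7.99  0.47 -0.9 ]
```

```bash
python3 -m inch '[[-1,0.6,-0.9,0,0,0,-0.97],[-1,0.6,-0.9,0,1,0,0],[-1,0.6,-0.9,0,1,0,0],[-1,0.6,-0.9,0,1,0,0],[-1,0.6,-0.9,0,1,0,0]]'
python3 -m inch '[[-1,0.6,-0.9,0,1,0,0],[-1,0.56,-0.9,0,1,0,0],[-1,0,0,-0.5,1,0,0],[-1,0,0,-0.5,1,0,0],[-1,0,0,0,0,0,0]]'
python3 st.py .436 .14 .083 .96 0
python3 m.py
```

```text
clock: 3.82
eef_pos: [0.4014, 0.1939, 0.2323]
orientation: [-1.948, -1.958, -0.486]
ft_force: [0.3, -0.2, -0.6]
finger_gap: 0.0854
grip_force: 0.0
clock: 4.45
eef_pos: [0.4343, 0.1402, 0.1987]
orientation: [-1.643, -1.641, -0.853]
ft_force: [-0.5, 1.0, -0.3]
finger_gap: 0.0852
grip_force: 0.0
t 4.45 q [-0.32 -0.2   2.23  0.89  1.55 -0.55] p [0.4343 0.1402 0.1987] F [-0.5  1.  -0.3] gap 0.0852 gf 0.0
toolx [0.002 0.573 0.819] y [ 1.     0.    -0.003] z [-0.002  0.819 -0.573]
shift rows [ 0.06 -0.01 -3.86] turn rows [-0.   -0.02 -0.  ]
beaker [array([0.4341, 0.2026]), np.float64(0.4755)]
beaker [array([0.4379, 0.1998]), np.float64(0.1186)]
beaker [array([0.4367, 0.2013]), np.float64(0.2998)]
tray [array([ 0.5728, -0.1517,  0.0531]), np.float64(0.0597)]
tray [array([ 0.5791, -0.1533,  0.1372]), np.float64(0.2446)]
tray [array([ 0.575 , -0.1519,  0.0645]), np.float64(0.1627)]
jar (array([0.60740796, 0.2873619 , 0.03802855]), np.float64(0.0008503261439851307))
bottle (array([0.77676997, 0.10319487, 0.03020611]), np.float64(0.0019347734818553832))
```

View pics/c1.png

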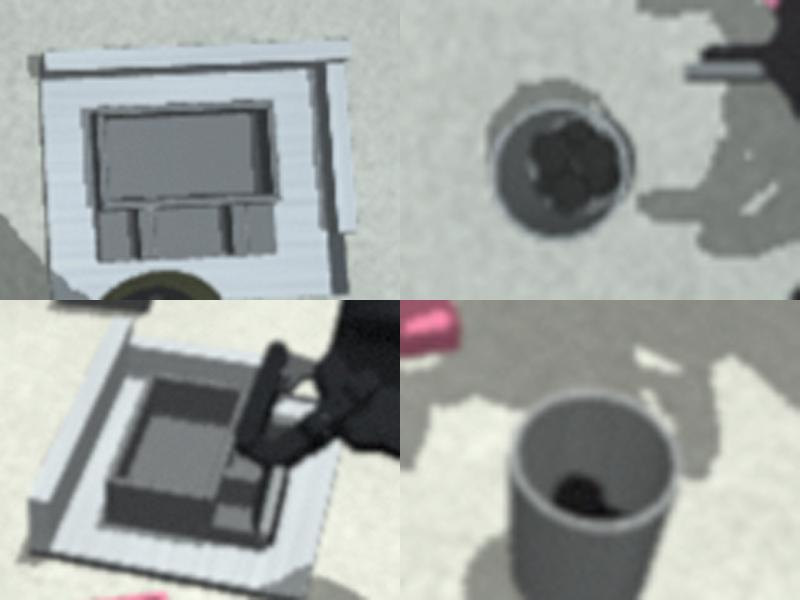

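The wrist is in the tilted pre-grasp pose and the beaker is unmoved, with its rim centre at (563,168) in the crop. I descend, straddle it and grip.

```bash
python3 -m inch '[[-1,0.06,0,-1,0,0,0],[-1,0,0,-1,0,0,0],[-1,0,0,-1,0,0,0],[-1,0,0,-0.86,0,0,0],[-1,0,0.5,-0.35,0,0,0]]'
python3 -m inch '[[-1,0,0.75,-0.5,0,0,0],[-1,0,0.75,-0.5,0,0,0],[-1,0,0.7,-0.5,0,0,0],[-1,0,0,0,0,0,0],[-1,0,0,0,0,0,0]]'
python3 st.py .4365 .2215 .026 .96 0
python3 - <<'E'
from h import *
t=eyes.camera("top");s=eyes.camera("side")
up=lambda c,x,y,w,h:cv2.resize(c["img"][y:y+h,x:x+w,::-1],(400,300),interpolation=cv2.INTER_CUBIC)
cv2.imwrite("pics/g1.png",np.hstack([up(t,145,220,100,75),up(s,260,225,100,75)]))
E
```

```text
clock: 5.58
eef_pos: [0.4371, 0.1561, 0.074]
orientation: [-1.641, -1.645, -0.857]
ft_force: [0.3, -0.2, 0.5]
finger_gap: 0.0853
grip_force: 0.0
clock: 6.2
eef_pos: [0.4378, 0.222, 0.0309]
orientation: [-1.639, -1.649, -0.859]
ft_force: [-0.1, -0.5, 1.1]
finger_gap: 0.0856
grip_force: 0.0
t 6.2 q [-0.13  0.12  2.29  1.05  1.21 -0.79] p [0.4378 0.222  0.0309] F [-0.1 -0.5  1.1] gap 0.0856 gf 0.0
toolx [-0.006  0.573  0.819] y [1.    0.003 0.005] z [ 0.     0.819 -0.574]
shift rows [-0.04 -0.02 -0.16] turn rows [-0.    0.04 -0.03]
```

View pics/g1.png

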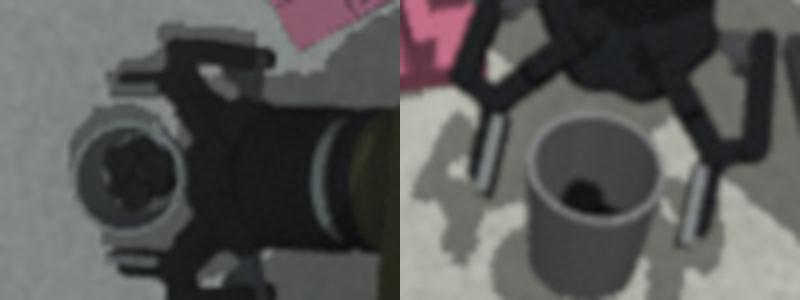

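```bash
python3 -m inch '[[1,0,0,-0.1,0,0,0],[1,0,0,0,0,0,0],[1,0,0,0,0,0,0],[1,0,0,0,0,0,0],[1,0,0,0,0,0,0]]' 50
python3 -m inch '[[1,0,0,0,0,0,0],[1,0,0,0,0,0,0],[1,0,0,0.3,0,0,0],[1,0,0,0.5,0,0,0],[1,0,0,0.5,0,0,0]]'
python3 st.py .595 -.2 .25 .96 0.04
```

```text
clock: 6.92
eef_pos: [0.4377, 0.2217, 0.0275]
orientation: [-1.64, -1.648, -0.859]
ft_force: [-0.1, -3.3, 4.9]
finger_gap: 0.0579
grip_force: 53.0
clock: 7.55
eef_pos: [0.4372, 0.2218, 0.0669]
orientation: [-1.64, -1.648, -0.858]
ft_force: [1.4, 0.4, -1.5]
finger_gap: 0.058
grip_force: 53.3
t 7.55 q [-0.13  0.03  2.29  1.03  1.25 -0.71] p [0.4372 0.2218 0.0669] F [ 1.4  0.4 -1.5] gap 0.058 gf 53.3
toolx [-0.005  0.574  0.819] y [1.    0.003 0.004] z [-0.     0.819 -0.574]
shift rows [  5.26 -14.06   6.1 ] turn rows [0.   0.03 0.31]
```

```bash
python3 -m inch '[[1,0,-0.3,0.8,0,0,0],[1,0.2,-0.6,0.8,0,0,0],[1,0.4,-0.8,0.8,0,0,0],[1,0.4,-0.9,0.8,0,0,0],[1,0.4,-0.9,0.7,0,0,0]]'
python3 -m inch '[[1,0.4,-0.9,0,0,0,0],[1,0.4,-0.9,0,0,0,0],[1,0.4,-0.9,0,0,0,0],[1,0.4,-0.9,0,0,0,0],[1,0.4,-0.9,0,0,0,0]]'
python3 -m inch '[[1,0.4,-0.9,0,0,0,0],[1,0.4,-0.9,0,0,0,0],[1,0.4,-0.9,0,0,0,0],[1,0.4,-0.9,0,0,0,0],[1,0.3,-0.8,0,0,0,0]]'
python3 -m inch '[[1,0.2,-0.6,0,0,0,0],[1,0.1,-0.5,-0.3,0,0,0],[1,0,-0.4,-0.5,0,0,0],[1,0,0,0,0,0,0],[1,0,0,0,0,0,0]]'
python3 st.py .594 -.18 .11 .96 0
```

```text
clock: 8.18
eef_pos: [0.4795, 0.1159, 0.1849]
orientation: [-1.64, -1.65, -0.858]
ft_force: [0.7, -0.2, -1.0]
finger_gap: 0.0578
grip_force: 53.5
clock: 8.8
eef_pos: [0.5395, -0.0191, 0.1839]
orientation: [-1.641, -1.649, -0.857]
ft_force: [0.6, 0.2, -1.5]
finger_gap: 0.0579
grip_force: 53.5
clock: 9.43
eef_pos: [0.5966, -0.1512, 0.1839]
orientation: [-1.641, -1.648, -0.857]
ft_force: [-0.0, 0.5, -1.3]
finger_gap: 0.0579
grip_force: 53.5
clock: 10.05
eef_pos: [0.605, -0.1946, 0.1586]
orientation: [-1.639, -1.646, -0.857]
ft_force: [1.2, -0.2, -1.3]
finger_gap: 0.0577
grip_force: 53.5
t 10.05 q [-0.68  0.47  1.56  0.71  1.78 -0.78] p [ 0.605  -0.1946  0.1586] F [ 1.2 -0.2 -1.3] gap 0.0577 gf 53.5
toolx [-0.004  0.573  0.82 ] y [1.    0.003 0.003] z [-0.001  0.82  -0.573]
shift rows [-0.37  0.49 -1.62] turn rows [-0.01  0.02 -0.02]
```

```bash
python3 -m inch '[[1,-0.07,0.02,-0.4,-1,0,0],[1,-0.07,0.02,-0.4,-1,0,0],[1,-0.07,0.02,-0.4,-1,0,0],[1,-0.07,0.02,-0.4,-1,0,0],[1,-0.07,0.02,-0.4,-1,0,0]]'
python3 -m inch '[[1,0,-0.1,-0.07,-1,0,0],[1,0,-0.1,-0.07,-1,0,0],[1,0,-0.1,-0.07,-1,0,0],[1,0,-0.1,-0.07,-1,0,0],[1,0,-0.1,-0.07,-1,0,0]]'
python3 st.py .594 -.206 .090 -.24 0
python3 -m inch '[[1,0,-0.04,0.02,-0.5,0,0],[1,0,-0.04,0.02,-0.5,0,0],[1,0,-0.04,0.02,-0.5,0,0],[1,0,-0.04,0.02,-0.5,0,0],[1,0,-0.04,0.02,-0.5,0,0]]'
python3 st.py .594 -.214 .09 -.54 0
```

```text
clock: 10.68
eef_pos: [0.595, -0.1917, 0.0998]
orientation: [-2.023, -2.034, -0.367]
ft_force: [0.1, 1.0, -1.2]
finger_gap: 0.0579
grip_force: 53.6
clock: 11.3
eef_pos: [0.5949, -0.2064, 0.0896]
orientation: [2.087, 2.097, -0.255]
ft_force: [-0.4, 0.4, -2.5]
finger_gap: 0.0578
grip_force: 53.6
t 11.3 q [-0.32  0.18  1.86 -0.27  1.04 -0.2 ] p [ 0.5949 -0.2064  0.0896] F [-0.4  0.4 -2.5] gap 0.0578 gf 53.6
toolx [-0.004  0.971 -0.241] y [1.    0.004 0.   ] z [ 0.001 -0.241 -0.971]
shift rows [-0.03  0.01  0.01] turn rows [ 0.03  0.   -0.04]
clock: 11.92
eef_pos: [0.5946, -0.2123, 0.092]
orientation: [1.913, 1.92, -0.532]
ft_force: [0.4, -0.2, -2.0]
finger_gap: 0.0578
grip_force: 53.6
t 11.93 q [-0.21  0.19  1.9  -0.63  1.03  0.11] p [ 0.5946 -0.2123  0.092 ] F [ 0.4 -0.2 -2. ] gap 0.0578 gf 53.6
toolx [-0.004  0.857 -0.515] y [ 1.     0.003 -0.002] z [ 0.    -0.515 -0.857]
shift rows [-0.02 -0.06 -0.07] turn rows [ 0.01 -0.01 -0.03]
```

```bash
python3 -m inch '[[1,0,-0.04,0.02,-0.5,0,0],[1,0,-0.04,0.02,-0.5,0,0],[1,0,-0.04,0.02,-0.5,0,0],[1,0,-0.04,0.02,-0.5,0,0],[1,0,-0.04,0.02,-0.5,0,0]]'
python3 -m inch '[[1,0,-0.03,0.03,-0.5,0,0],[1,0,-0.03,0.03,-0.5,0,0],[1,0,-0.03,0.03,-0.5,0,0],[1,0,-0.03,0.03,-0.5,0,0],[1,0,0,0,0,0,0]]'
python3 st.py
python3 - <<'E'
from h import *
t=eyes.camera("top");s=eyes.camera("side");w=eyes.camera("wrist")
up=lambda c,x,y,w,h:cv2.resize(c["img"][y:y+h,x:x+w,::-1],(400,300),interpolation=cv2.INTER_CUBIC)
wi=cv2.resize(w["img"][:,:,::-1],(400,300))
cv2.imwrite("pics/p1.png",cv2.convertScaleAbs(np.vstack([np.hstack([up(t,270,140,120,90),up(s,220,105,120,90)]),np.hstack([wi,wi*0])]),alpha=1.5))
for n,c in(("t",t),("s",s)): print(n,[(np.round(b["centre"]),round(b["p"],2)) for b in eyes.boxes_of("cap0",c)])
E
```

```text
clock: 12.55
eef_pos: [0.5946, -0.2184, 0.095]
orientation: [1.721, 1.727, -0.772]
ft_force: [0.4, 0.5, -1.5]
finger_gap: 0.0578
grip_force: 53.6
clock: 13.18
eef_pos: [0.5941, -0.2218, 0.0972]
orientation: [1.559, 1.567, -0.938]
ft_force: [-0.5, 0.1, -1.8]
finger_gap: 0.0577
grip_force: 53.6
t 13.18 q [-0.06  0.33  1.93 -1.21  1.23  0.61] p [ 0.5941 -0.2218  0.0972] F [-0.5  0.1 -1.8] gap 0.0577 gf 53.6
toolx [-0.006  0.473 -0.881] y [ 1.     0.002 -0.005] z [-0.001 -0.881 -0.473]
t []
s [(array([269., 154.]), 0.52)]
```

View pics/p1.png

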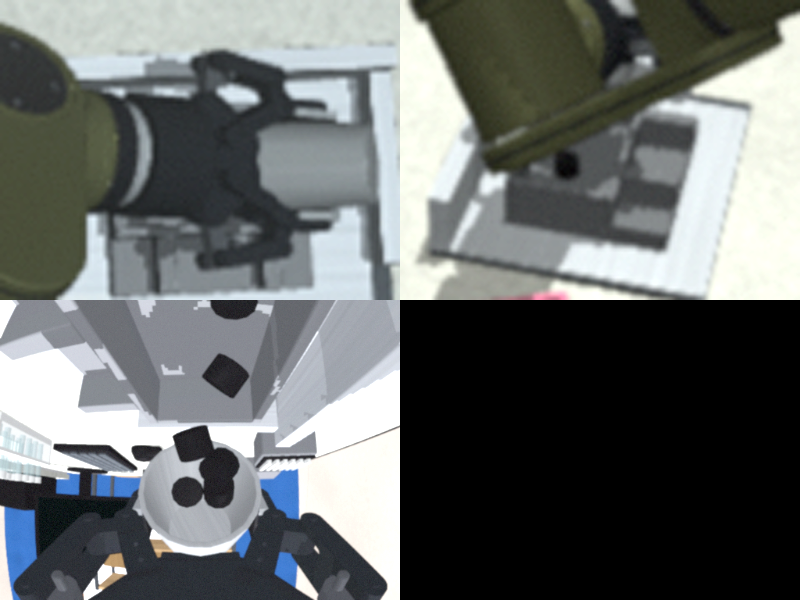

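The wrist view shows two caps in the bin, at (240,305) and (225,375). One is leaving over the lip at (192,443) and three are still sliding inside. I give them time and tip a touch more.

```bash
python3 -m inch '[[1,0,0,0,-0.5,0,0],[1,0,0,0,-0.4,0,0],[1,0,0,0,0,0,0],[1,0,0,0,0,0,0],[1,0,0,0,0,0,0]]'
python3 st.py
cat > w.py <<'E'
import sys
from h import *
w=eyes.camera("wrist"); print([(np.round(b["centre"]),round(b["p"],2)) for b in eyes.boxes_of("cap0",w)])
cv2.imwrite("pics/%s.png"%sys.argv[1],w["img"][:,:,::-1])
E
python3 w.py w1
```

```text
clock: 14.05
eef_pos: [0.5951, -0.223, 0.0988]
orientation: [1.483, 1.488, -1.005]
ft_force: [-0.0, 0.8, -0.7]
finger_gap: 0.0579
grip_force: 53.8
t 14.05 q [-0.04  0.38  1.93 -1.3   1.29  0.69] p [ 0.5951 -0.223   0.0988] F [-0.   0.8 -0.7] gap 0.0579 gf 53.8
toolx [-0.003  0.374 -0.928] y [ 1.     0.001 -0.003] z [ 0.    -0.928 -0.374]
[(array([322.,   3.]), 0.91), (array([337.,  31.]), 0.82), (array([201.,  67.]), 0.82), (array([264.,  18.]), 0.75), (array([287.,  51.]), 0.65)]
```

View pics/w1.png

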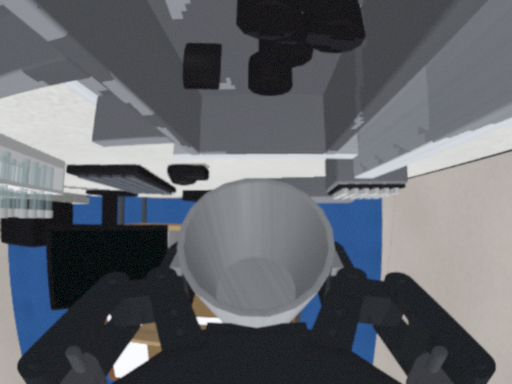

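The beaker is empty. The wrist picture shows the caps in the bin at around (265,15), (330,15), (202,65), (270,72) and (290,45). I lift, right the beaker and carry it back to its clear spot.

```bash
python3 -m inch '[[1,0,0,0.6,0,0,0],[1,0,0,0.9,0.5,0,0],[1,0,0,0.9,1,0,0],[1,0,0,0.9,1,0,0],[1,-0.1,0.3,0.4,1,0,0]]'
python3 -m inch '[[1,-0.3,0.8,0,1,0,0],[1,-0.35,0.9,0,1,0,0],[1,-0.35,0.9,0,1,0,0],[1,-0.35,0.9,0,1,0,0],[1,-0.35,0.9,0,1,0,0]]'
python3 -m inch '[[1,-0.35,0.9,0,1,0,0],[1,-0.35,0.9,0,1,0,0],[1,-0.35,0.9,0,1,0,0],[1,-0.35,0.9,0,1,0,0],[1,-0.35,0.9,0,1,0,0]]'
python3 -m inch '[[1,-0.35,0.9,0,1,0,0],[1,-0.35,0.9,0,1,0,0],[1,-0.35,0.9,0,1,0,0],[1,-0.35,0.9,0,0,0,0],[1,0,0,0,0,0,0]]'
python3 st.py .437 .222 .0275 .96 0
```

```text
clock: 14.78
eef_pos: [0.5927, -0.214, 0.2137]
orientation: [1.769, 1.775, -0.71]
ft_force: [-0.1, -0.8, -1.4]
finger_gap: 0.0579
grip_force: 53.7
clock: 15.4
eef_pos: [0.5405, -0.081, 0.2112]
orientation: [2.128, 2.141, -0.174]
ft_force: [-0.2, 0.3, -1.4]
finger_gap: 0.0574
grip_force: 53.7
clock: 16.02
eef_pos: [0.488, 0.0537, 0.2109]
orientation: [-1.976, -1.989, -0.441]
ft_force: [-0.6, -0.2, -1.1]
finger_gap: 0.0578
grip_force: 53.7
clock: 16.65
eef_pos: [0.4452, 0.1618, 0.2096]
orientation: [-1.75, -1.765, -0.736]
ft_force: [0.5, -0.4, -1.0]
finger_gap: 0.058
grip_force: 53.7
t 16.65 q [-0.2  -0.26  2.19  0.78  1.45 -0.4 ] p [0.4452 0.1618 0.2096] F [ 0.5 -0.4 -1. ] gap 0.058 gf 53.7
toolx [-0.008  0.703  0.711] y [1.    0.006 0.005] z [-0.001  0.711 -0.703]
shift rows [-0.27  2.01 -6.07] turn rows [ 1.41  0.05 -0.05]
```

```bash
python3 -m inch '[[1,-0.1,0.5,-0.5,0.7,0.02,-0.02],[1,-0.1,0.5,-0.9,0.7,0.02,-0.02],[1,-0.07,0.5,-1,0,0,0],[1,0,0.5,-1,0,0,0],[1,0,0,-1,0,0,0]]'
python3 -m inch '[[1,0,0,-0.8,0,0,0],[1,0,0,-0.4,0,0,0],[1,0,0,-0.1,0,0,0],[1,0,0,0,0,0,0],[1,0,0,0,0,0,0]]'
python3 st.py .437 .222 .0275 .96 0
```

```text
clock: 17.27
eef_pos: [0.4389, 0.2212, 0.0771]
orientation: [-1.643, -1.646, -0.857]
ft_force: [0.5, -0.2, -1.4]
finger_gap: 0.0578
grip_force: 53.7
clock: 17.9
eef_pos: [0.439, 0.2211, 0.0391]
orientation: [-1.645, -1.643, -0.857]
ft_force: [0.5, 0.6, -1.9]
finger_gap: 0.058
grip_force: 53.7
t 17.9 q [-0.13  0.1   2.28  1.05  1.22 -0.76] p [0.439  0.2211 0.0391] F [ 0.5  0.6 -1.9] gap 0.058 gf 53.7
toolx [0.    0.574 0.819] y [ 1.    -0.002  0.001] z [ 0.002  0.819 -0.574]
shift rows [-0.07  0.03 -0.39] turn rows [0.   0.01 0.01]
```

```bash
python3 -m inch '[[1,0,0,-0.15,0,0,0],[1,0,0,-0.1,0,0,0],[1,0,0,-0.06,0,0,0],[1,0,0,-0.04,0,0,0],[1,0,0,0,0,0,0]]'
python3 -m inch '[[1,0,0,-0.03,0,0,0],[1,0,0,-0.03,0,0,0],[1,0,0,0,0,0,0],[1,0,0,0,0,0,0],[1,0,0,0,0,0,0]]'
```

```text
clock: 18.52
eef_pos: [0.4382, 0.2212, 0.0276]
orientation: [-1.645, -1.641, -0.855]
ft_force: [-0.9, -0.0, -0.6]
finger_gap: 0.058
grip_force: 53.8
clock: 19.15
eef_pos: [0.4384, 0.2216, 0.0276]
orientation: [-1.641, -1.64, -0.857]
ft_force: [-4.4, -3.3, 9.9]
finger_gap: 0.0581
grip_force: 53.7
```

```bash
python3 -m inch '[[0.2,0,0,0.03,0,0,0],[-0.3,0,0,0,0,0,0],[-1,0,0,0,0,0,0],[-1,0,0,0,0,0,0],[-1,0,0,0,0,0,0]]'
python3 -m inch '[[-1,0,-0.4,0.28,0,0,0],[-1,0,-0.7,0.5,0,0,0],[-1,0,-0.8,0.6,0,0,0],[-1,0,-0.8,0.6,0,0,0],[-1,0,-0.4,0.9,0,0,0]]'
python3 st.py .5 -.1 .2 0 0
python3 m.py
```

```text
clock: 19.77
eef_pos: [0.4382, 0.2212, 0.0265]
orientation: [-1.646, -1.641, -0.855]
ft_force: [-0.7, -1.0, 0.1]
finger_gap: 0.0851
grip_force: 0.0
clock: 20.4
eef_pos: [0.4381, 0.1266, 0.1138]
orientation: [-1.647, -1.639, -0.855]
ft_force: [-0.0, 0.1, 0.7]
finger_gap: 0.0855
grip_force: 0.0
t 20.4 q [-0.34 -0.04  2.26  0.89  1.44 -0.71] p [0.4381 0.1266 0.1138] F [-0.   0.1  0.7] gap 0.0855 gf 0.0
toolx [0.004 0.574 0.819] y [ 1.    -0.003 -0.002] z [ 0.002  0.819 -0.574]
shift rows [ 2.06 -7.55  2.87] turn rows [-8.   -0.    0.04]
beaker [array([0.4386, 0.2006]), np.float64(0.1542)]
beaker [array([0.4386, 0.2011]), np.float64(0.0738)]
beaker [array([0.4386, 0.2013]), np.float64(0.1145)]
tray [array([ 0.5778, -0.1546,  0.0667]), np.float64(0.3039)]
jar (array([0.60428384, 0.28684607, 0.04256021]), np.float64(0.0038067421202897266))Traceback (most recent call last):
  File "m.py", line 16, in <module>
    a=[eyes.boxes_of(n,c)[0]["centre"] for c in(t,s)]; print(n,tri(t,a[0],s,a[1]))
       ~~~~~~~~~~~~~~~~~~^^^
IndexError: list index out of range
```

View pics/c1.png

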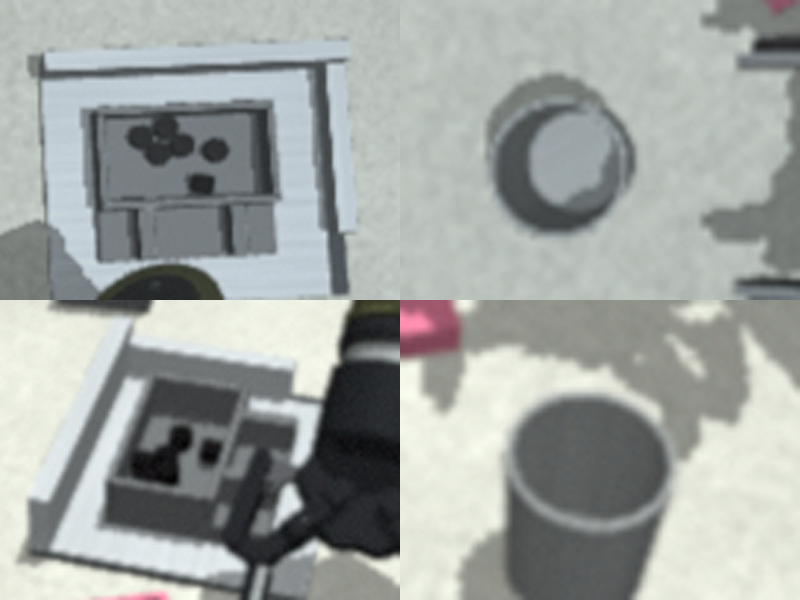

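All six caps lie in the bin, with four clustered near (160,138), one at (215,150) and one at (201,184). The beaker stands empty and upright at (.4386,.201). Next I close the fingers and go above the notch.

```bash
python3 -m inch '[[-1,0,-0.4,1,0,0,0],[0,0.3,-0.9,0.6,-1,0,0],[1,0.3,-0.9,0,-1,0,0],[1,0.3,-0.9,0,-1,0,0],[1,0.3,-0.9,0,-1,0,0]]' 100
python3 -m inch '[[1,0.4,-0.9,0,-1,0,0],[1,0.4,-0.9,0,-1,0,0],[1,0.4,-0.9,0,-1,0,0],[1,0.4,-0.9,0,-1,0,0],[1,0.3,-0.9,0,0,0,0.25]]'
python3 -m inch '[[1,0.3,-0.5,-0.6,0,0,0],[1,0,0,-0.5,0,0,0],[1,0,0,0,0,0,0],[1,0,0,0,0,0,0],[1,0,0,0,0,0,0]]'
python3 st.py .532 -.154 .04 0 .032
python3 - <<'E'
from h import *
t=eyes.camera("top");s=eyes.camera("side")
L=[l for l in eyes.masks_of("tray",s) if np.linalg.norm(np.array(l["centre"])-[280,154])<25]
up=lambda c,x,y,w,h:cv2.resize(c["img"][y:y+h,x:x+w,::-1],(400,300),interpolation=cv2.INTER_CUBIC)
cv2.imwrite("pics/n1.png",cv2.convertScaleAbs(np.hstack([up(t,270,140,120,90),up(s,220,105,120,90)]),alpha=1.2))
p=np.array([.535,-.154,.026]);print(proj(t,p),proj(s,p))
E
```

```text
clock: 21.52
eef_pos: [0.4744, 0.0075, 0.1609]
orientation: [-1.958, -1.954, -0.474]
ft_force: [0.8, 0.1, -0.3]
finger_gap: 0.0124
grip_force: 0.0
clock: 22.15
eef_pos: [0.5316, -0.1256, 0.1606]
orientation: [-2.185, -2.257, 0.0]
ft_force: [-0.4, 0.2, 0.5]
finger_gap: -0.0
grip_force: 0.0
clock: 22.78
eef_pos: [0.5405, -0.1415, 0.129]
orientation: [2.189, 2.252, 0.002]
ft_force: [-0.1, -0.0, 0.0]
finger_gap: -0.0001
grip_force: 0.0
t 22.77 q [-0.35  0.01  1.95  0.    1.18 -0.38] p [ 0.5405 -0.1415  0.129 ] F [-0.1 -0.   0. ] gap -0.0001 gf 0.0
toolx [-0.028  1.    -0.   ] y [1.    0.028 0.002] z [ 0.002 -0.    -1.   ]
shift rows [-0.28 -0.42 -2.97] turn rows [0.   0.02 0.03]
[333.36983963 218.67620624] [297.4119905  155.95264069]
```

View pics/n1.png

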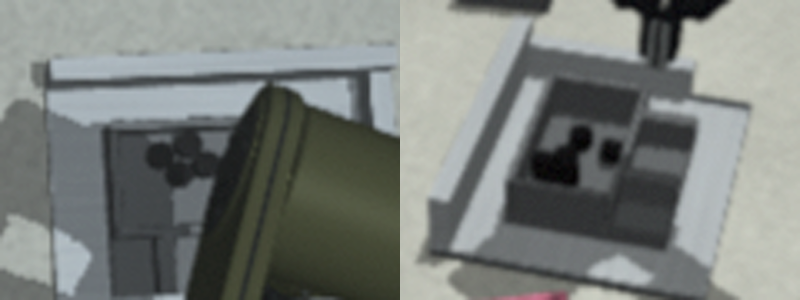

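The side crop puts the notch middle at about (655,170), matching the predicted (658,170). I descend to it.

```bash
python3 -m inch '[[1,-0.28,-0.42,-0.6,0,0,0],[1,0,0,-0.8,0,0,0],[1,0,0,-0.8,0,0,0],[1,0,0,-0.6,0,0,0],[1,0,0,-0.2,0,0,0]]'
python3 -m inch '[[1,0,0,-0.15,0,0,0],[1,0,0,-0.1,0,0,0],[1,0,0,-0.05,0,0,0],[1,0,0,0,0,0,0],[1,0,0,0,0,0,0]]'
python3 st.py .532 -.154 .027 0 .032
```

```text
clock: 23.55
eef_pos: [0.5304, -0.1543, 0.036]
orientation: [-2.189, -2.25, 0.001]
ft_force: [-0.8, -0.2, -0.1]
finger_gap: -0.0
grip_force: 0.0
clock: 24.18
eef_pos: [0.5321, -0.1544, 0.0295]
orientation: [2.189, 2.252, 0.001]
ft_force: [-0.0, -0.2, -0.2]
finger_gap: -0.0
grip_force: 0.0
t 24.18 q [-0.38  0.13  2.01  0.    1.   -0.41] p [ 0.5321 -0.1544  0.0295] F [-0.  -0.2 -0.2] gap -0.0 gf 0.0
toolx [-0.028  1.    -0.   ] y [1.    0.028 0.001] z [ 0.001 -0.    -1.   ]
shift rows [-0.    0.01 -0.08] turn rows [0.   0.01 0.03]
```

```bash
python3 -m inch '[[1,0.2,0,0,0,0,0],[1,0.2,0,0,0,0,0],[1,0.2,0,0,0,0,0],[1,0.1,0,0,0,0,0],[1,0,0,0,0,0,0]]'
python3 -m inch '[[1,0.1,0,0,0,0,0],[1,0.1,0,0,0,0,0],[1,0.06,0,0,0,0,0],[1,0.03,0,0,0,0,0],[1,0,0,0,0,0,0]]'
```

```text
clock: 24.8
eef_pos: [0.5532, -0.1544, 0.0291]
orientation: [2.19, 2.252, 0.001]
ft_force: [-0.7, -0.9, 0.2]
finger_gap: 0.0002
grip_force: 0.0
clock: 25.42
eef_pos: [0.5616, -0.1544, 0.0291]
orientation: [2.19, 2.252, 0.001]
ft_force: [-1.3, 0.0, -1.4]
finger_gap: 0.0001
grip_force: 0.2
```

```bash
python3 -m inch '[[1,0.05,0,0,0,0,0],[1,0.05,0,0,0,0,0],[1,0.03,0,0,0,0,0],[1,0,0,0,0,0,0],[1,0,0,0,0,0,0]]'
python3 -m inch '[[1,0.03,0,0,0,0,0],[1,0.03,0,0,0,0,0],[1,0,0,0,0,0,0],[1,0,0,0,0,0,0],[1,0,0,0,0,0,0]]'
python3 -m inch '[[1,0.03,0,0,0,0,0],[1,0.03,0,0,0,0,0],[1,0,0,0,0,0,0],[1,0,0,0,0,0,0],[1,0,0,0,0,0,0]]'
```

```text
clock: 26.05
eef_pos: [0.5656, -0.1544, 0.0292]
orientation: [2.19, 2.252, 0.001]
ft_force: [-0.4, 0.4, -0.7]
finger_gap: -0.0002
grip_force: 0.1
clock: 26.68
eef_pos: [0.5673, -0.1544, 0.0292]
orientation: [2.19, 2.252, 0.001]
ft_force: [-0.4, -0.4, 0.0]
finger_gap: -0.0
grip_force: 0.1
clock: 27.3
eef_pos: [0.5691, -0.1544, 0.0291]
orientation: [2.19, 2.252, 0.001]
ft_force: [0.6, -0.3, 0.2]
finger_gap: -0.0001
grip_force: 0.1
```

```bash
python3 -m inch '[[1,0.04,0,0,0,0,0],[1,0.04,0,0,0,0,0],[1,0,0,0,0,0,0],[1,0,0,0,0,0,0],[1,0,0,0,0,0,0]]'
python3 -m inch '[[1,0.04,0,0,0,0,0],[1,0.04,0,0,0,0,0],[1,0,0,0,0,0,0],[1,0,0,0,0,0,0],[1,0,0,0,0,0,0]]'
cat > n.py <<'E'
import sys
from h import *
s=eyes.camera("side");t=eyes.camera("top");w=eyes.camera("wrist")
up=lambda c,x,y,w,h:cv2.resize(c["img"][y:y+h,x:x+w,::-1],(400,300),interpolation=cv2.INTER_CUBIC)
wi=cv2.resize(w["img"][:,:,::-1],(400,300))
cv2.imwrite("pics/%s.png"%sys.argv[1],cv2.convertScaleAbs(np.vstack([np.hstack([up(t,270,140,120,90),up(s,220,105,120,90)]),np.hstack([wi,wi*0])]),alpha=1.2))
E
python3 n.py n2; python3 st.py
```

```text
clock: 27.92
eef_pos: [0.5707, -0.1544, 0.0289]
orientation: [-2.19, -2.251, 0.001]
ft_force: [-5.6, -1.2, 1.2]
finger_gap: 0.0004
grip_force: 2.6
clock: 28.55
eef_pos: [0.5707, -0.1543, 0.0283]
orientation: [-2.186, -2.248, 0.007]
ft_force: [-11.5, -1.3, 6.2]
finger_gap: -0.0004
grip_force: 6.3
t 28.7 q [-0.35  0.21  1.92 -0.    1.02 -0.38] p [ 0.5707 -0.1543  0.0282] F [-12.7  -0.9   6.1] gap -0.0002 gf 6.2
toolx [-0.028  1.     0.001] y [ 1.     0.028 -0.007] z [-0.007  0.001 -1.   ]
```

View pics/n2.png

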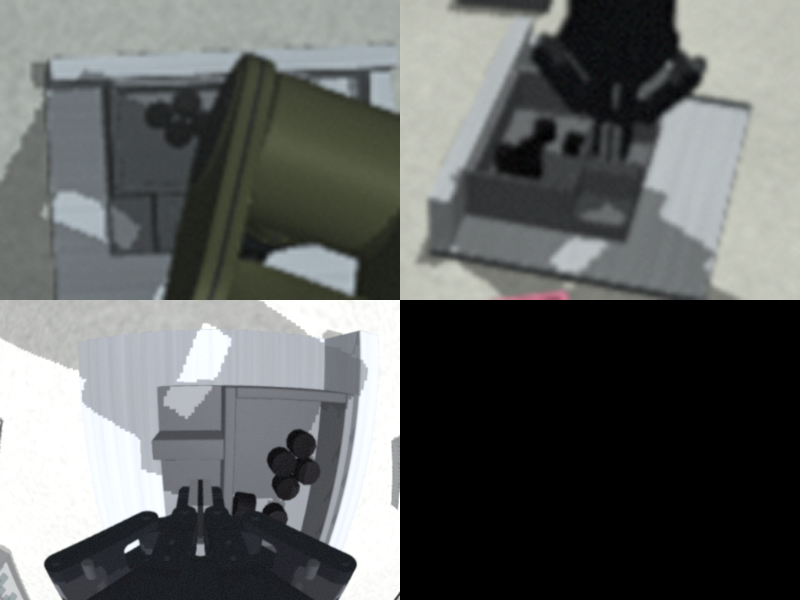

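The tray now sits against the fence with about 12 N, and all six caps are in the bin, visible in the wrist view around (290,465) and (255,510). Next I slide it toward the stop.

```bash
python3 -m inch '[[1,0.006,-0.2,0,0,0,0],[1,0.006,-0.2,0,0,0,0],[1,0.006,-0.2,0,0,0,0],[1,0.006,-0.2,0,0,0,0],[1,0.006,-0.2,0,0,0,0]]'
python3 -m inch '[[1,0.006,-0.2,0,0,0,0],[1,0.006,-0.2,0,0,0,0],[1,0.006,-0.2,0,0,0,0],[1,0.006,-0.1,0,0,0,0],[1,0,0,0,0,0,0]]'
python3 st.py
```

```text
clock: 29.32
eef_pos: [0.5718, -0.1831, 0.0275]
orientation: [-2.185, -2.247, 0.003]
ft_force: [-9.0, 3.7, 2.2]
finger_gap: -0.0
grip_force: 4.5
clock: 29.95
eef_pos: [0.5726, -0.2044, 0.0272]
orientation: [-2.186, -2.248, 0.004]
ft_force: [-8.0, 1.1, 0.7]
finger_gap: -0.0002
grip_force: 4.0
t 29.95 q [-0.43  0.24  1.88 -0.    1.02 -0.46] p [ 0.5726 -0.2044  0.0272] F [-8.   1.1  0.7] gap -0.0002 gf 4.0
toolx [-0.028  1.     0.003] y [ 1.     0.028 -0.006] z [-0.006  0.003 -1.   ]
```

```bash
python3 -m inch '[[1,0.006,-0.15,0,0,0,0],[1,0.006,-0.1,0,0,0,0],[1,0.006,-0.1,0,0,0,0],[1,0,0,0,0,0,0],[1,0,0,0,0,0,0]]'
python3 -m inch '[[1,0.006,-0.08,0,0,0,0],[1,0,-0.05,0,0,0,0],[1,0,0,0,0,0,0],[1,0,0,0,0,0,0],[1,0,0,0,0,0,0]]'
python3 -m inch '[[1,0,-0.05,0,0,0,0],[1,0,-0.04,0,0,0,0],[1,0,0,0,0,0,0],[1,0,0,0,0,0,0],[1,0,0,0,0,0,0]]'
python3 st.py
```

```text
clock: 30.58
eef_pos: [0.573, -0.2145, 0.0269]
orientation: [-2.185, -2.247, 0.004]
ft_force: [-7.5, 1.5, -0.0]
finger_gap: 0.0004
grip_force: 4.0
clock: 31.2
eef_pos: [0.573, -0.2171, 0.0269]
orientation: [-2.184, -2.246, 0.002]
ft_force: [-7.3, 6.6, 1.0]
finger_gap: 0.0001
grip_force: 6.4
clock: 31.82
eef_pos: [0.573, -0.2172, 0.0269]
orientation: [-2.181, -2.243, -0.003]
ft_force: [-8.1, 15.4, 4.6]
finger_gap: -0.0
grip_force: 10.8
t 31.82 q [-0.45  0.26  1.87  0.01  1.03 -0.48] p [ 0.573  -0.2172  0.0269] F [-8.1 15.4  4.6] gap -0.0 gf 10.8
toolx [-0.028  1.     0.011] y [ 1.     0.028 -0.008] z [-0.008  0.01  -1.   ]
```

```bash
python3 -m inch '[[1,0.03,0.05,-0.04,0,0,0],[1,0,0,0,0,0,0],[1,0,0,0,0,0,0],[1,0,0,0,0,0,0],[1,0,0,0,0,0,0]]'
python3 st.py
```

```text
clock: 32.45
eef_pos: [0.5731, -0.2172, 0.0265]
orientation: [-2.181, -2.243, 0.002]
ft_force: [-14.2, 10.5, 9.7]
finger_gap: 0.0004
grip_force: 13.5
t 32.45 q [-0.45  0.26  1.87  0.    1.03 -0.48] p [ 0.5731 -0.2172  0.0265] F [-14.2  10.5   9.7] gap 0.0004 gf 13.5
toolx [-0.028  1.     0.008] y [ 1.     0.028 -0.01 ] z [-0.01   0.008 -1.   ]
```

```bash
python3 -m inch '[[1,-0.015,0,-0.005,0,0,0],[1,0,0,0,0,0,0],[1,0,0,0,0,0,0],[1,0,0,0,0,0,0],[1,0,0,0,0,0,0]]'
python3 -m inch '[[1,0,0,0,0,0,0],[1,0,0,0,0,0,0],[1,0,0,0,0,0,0],[1,0,0,0,0,0,0],[1,0,0,0,0,0,0]]'
python3 n.py n3; python3 st.py
```

```text
clock: 33.08
eef_pos: [0.5731, -0.2171, 0.0265]
orientation: [-2.182, -2.244, 0.001]
ft_force: [-12.5, 11.3, 8.3]
finger_gap: -0.0001
grip_force: 13.0
clock: 33.7
eef_pos: [0.5731, -0.2172, 0.0265]
orientation: [-2.182, -2.244, 0.001]
ft_force: [-12.8, 12.8, 9.0]
finger_gap: -0.0003
grip_force: 13.0
t 33.85 q [-0.45  0.26  1.87  0.    1.03 -0.48] p [ 0.5731 -0.2172  0.0265] F [-12.   11.1   9.5] gap -0.0001 gf 13.0
toolx [-0.028  1.     0.008] y [ 1.     0.028 -0.009] z [-0.009  0.008 -1.   ]
```

View pics/n3.png

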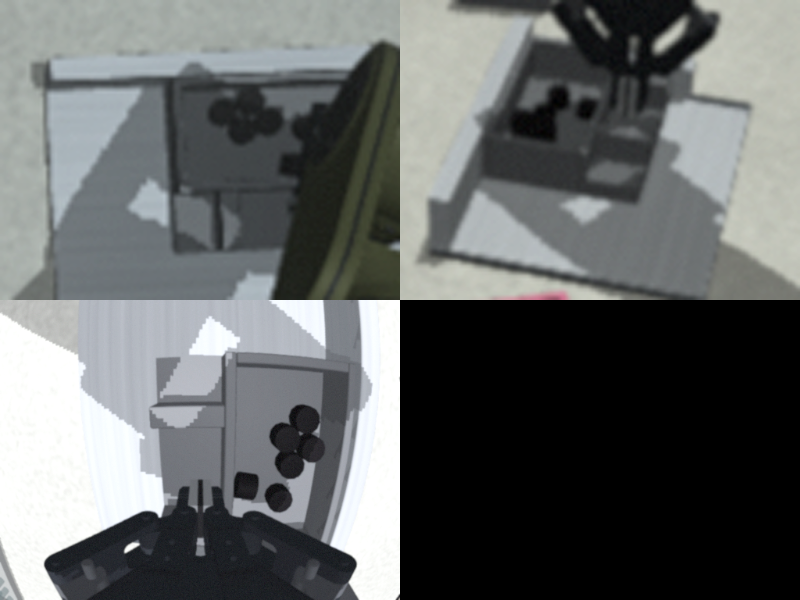

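The tray edges are parallel to the plate and the tray is blocked by both fence and stop. All six caps are in the bin, at (303,418), (285,437), (312,447), (290,464), (246,486) and (278,497) in the wrist view. I trim the downward push and hand in.

```bash
python3 -m inch '[[1,-0.01,0.01,-0.01,0,0,0],[1,0,0,0,0,0,0],[1,0,0,0,0,0,0],[1,0,0,0,0,0,0],[1,0,0,0,0,0,0]]'
python3 - <<'E'
from h import *
print(arm.sense()["ft_force"].round(1)); print(hand_in())
E
```

```text
clock: 34.48
eef_pos: [0.5731, -0.2172, 0.0265]
orientation: [-2.182, -2.245, 0.001]
ft_force: [-11.3, 10.2, 9.1]
finger_gap: -0.0001
grip_force: 12.6
[-11.3  10.2   9.1]
the job is handed in; nothing more can be done
None
```

I handed the job in at 34.5 s with all six caps in the tray and the empty beaker upright where it first stood. The tray is against the fence, stop and bed, under a held push of about 11 N toward the fence, 10 N toward the stop and 9 N down; the jar and bottle were not touched, and no verdict came back.

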